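Aim the counter spotlight and hold its mast up

ROBOT

A 7-joint arm with a two-finger parallel gripper is mounted at the origin on a cart in front of the work surface, level with it; the furniture and walls round the work are solid. World frame = base frame: x ahead of the robot, y to its left, z up, the work surface at z = 0. Lengths are in m, angles in rad, forces in N, time in s.
With the tool pointing down it reaches from about 0.35 to 0.9 m from the base axis. Payload 19.9 kg.
Tool frame: the origin (TCP) lies where the fingers leave the gripper's body, on its centre line; the fingertips stand 97 mm ahead of it and the grasp point (between the pads) lies robot.pinch_z ahead of it (robot.pinch_z is the distance from the TCP to the grasp point, in m); z points along the fingers, y is the direction in which the jaws open and shut (so a half turn about z gives the same grasp; the last joint's range is limited). The gripper opens to 94 mm and grips with 3 to 60 N. Pads are 16 mm wide; open, the fingers measure 119 mm over their backs; the gripper's body (75 mm by 177 mm) begins 78 mm behind the grasp point.
Start: joints at [1.083, 0.417, -0.01, 1.614, 0.005, 1.111, -0.053], TCP at [0.27, -0.564, 0.303] pointing down, gripper open.
Joint ranges: [-2.81, 2.81], [-0.39, 2.02], [-1.27, 1.25], [0.06, 2.57], [-1.19, 4.33], [0.19, 2], [-2.82, 2.82]. Speed limits (rad/s): [1.89, 1.89, 2.39, 2.39, 3.01, 3.01, 3.01].

INTERFACE

Orientations are given as [roll, pitch, yaw] about the fixed x, y, z axes, in that order (R = Rz(yaw) Ry(pitch) Rx(roll)).
In Python, from cell import robot, viewer gives the robot as it stands.
- The arm moves only by the tool arm_command, never from a script. Its argument "series" is a list of rows, each an object with "hand": the opening, from -1 (shut) to 1 (fully open); "travel": the shift along the world's x, y, z in m, a list of three; "spin": the turn about the world's z in rad. A call has 1 to 10 rows; each row shifts and turns the commanded pose from where the row before left it; what a row does not reach is not made up. A row lasts 1/12 s, in which the tool goes at most 41.7 mm and 7.16 degrees, less where a joint would pass 70% of its speed; a pose out of reach is approached as far as the arm can. A call with a gripper value outside its range is refused whole. The fingers move at their own pace and stop on an object; "grip_force" is the grip in N (left out, the last holds). Time passes only in rows, so rows that do not move let the fingers close. It gives the time, the measured TCP pose, the force and the opening at its end, in the units of the state.
- robot.get_obs(): the state, without advancing time (a new reading comes with each control period).
- viewer.snapshot(name): name is "side" or "top" or "wrist"; returns (picture, depth): 384x512x3 uint8, red, green, blue; 384x512 float32, m along the optical axis (not along the pixel's ray), 0 where there is no reading.
- viewer.calibration(name): a dict with "intrinsics" (3x3 intrinsics, pixels), "T" (4x4, takes a point from camera to world coordinates); the wrist camera has in their place "T_tool_cam" (4x4, takes a point from camera to tool coordinates, whose origin is the TCP and whose axes are the flange's). Camera axes: x right, y down, z forward; pixel columns grow to the right and rows downward; lengths in m; the calibration is good to about 2 mm. A picture is of the moment at which its call begins: read the wrist's pose just before it. calibration takes no time and is no camera call.
- robot.close_job(): hands the job in, once; it reports no verdict.
The state is a dict: "clock": time; "joints": joint angles; "joint_vel": joint speeds; "effort": joint torques, N m; "tool_pos": TCP position; "tcp_rot": TCP orientation; "ft_force": force on the tool from outside, world axes, zero at the start; "torque": the same for the moment, N m; "finger_gap": finger opening in m.
Only numpy, scipy, OpenCV 4.12 (cv2) and the standard library are available. Lean on these libraries where they do the work, as an engineer would, in place of code of your own. Each camera call takes 0.05 s, during which the arm holds its last target.

TASK

Get the little counter spotlight ready for the salami board: first turn the black fluted aim knob at the end of its foot until the pointer under the mast stands on the bold mark of the scale disc, and let go of the knob. Then take the grip at the top of the mast so that you squeeze its thumb button in, pull the mast straight up past the first stop to the second stop at the top, and finish while holding it up there, so that I can tighten the clamp collar; the aim must still be right, and leave the other things on the counter where they are.

Things in the scene. Friction and masses are not known exactly. Their poses are not given: they have to be found in the camera images.
- lamp_foot: foot of the spotlight, fixed to the counter: a dark steel plate 16 mm thick, round (radius 64 mm) under the mast, with a 72 mm wide tail along its own -y that ends 190 mm from the mast axis and carries a dark housing (radius 30 mm, top at 38 mm) with the aim knob. Origin: on the counter, on the mast axis; z up. The marked aim of the lamp is its +y (towards the wooden board with the salamis), the bold mark lies on its -x side, the knob axis at y = -150 mm.
- aim_mark (a point): inner end of the bold black mark on the aluminium scale disc (disc radius 58 mm, thin scale strokes every 5 degrees, the bold mark in the middle of them), 49 mm from the mast axis, 22 mm above the counter
- pointer_tip (a point): tip of the small conical black pointer on the black flange at the foot of the mast, 49 mm from the mast axis, 22 mm above the counter; the pointer points to the same side as the thumb button and turns with the mast. On the mark = tip within 3 mm of aim_mark.
- knob_grip (a point): point on the vertical axis of the black fluted knob, 63 mm above the counter, at the height to grip. The knob is round, 33 mm across (35 mm over the flutes), from 40 to 74 mm above the counter; take it from above, any yaw. Its axes turn with it.
- aim_knob (a joint): turn of the knob in rad, growing counter-clockwise seen from above, range -3.4 to 3.4; stiff (about 0.12 N m) and stays where it is left. Four turns of the knob turn lamp, mast, grip and pointer once, in the same sense.
- lamp_head (a joint): turn of mast, lamp and pointer on the foot in rad, counter-clockwise positive seen from above; 0 = pointer on the mark. Driven only by the knob (a quarter of its turn); the start is 0.2 to 0.42.
- mast_grip (a point): point on the mast axis in the middle of the round black grip (34 mm across, from 24 mm below to 20 mm above it), level with the thumb button; 167 mm above the counter with the mast down, 247 mm at the second stop. Button on its -x; lamp arm leaves under the grip along +y, lamp up to 160 mm out, its top 12 mm below the grip's top, its lowest point 100 mm above the counter with the mast down
- button_face (a point): centre of the outer face of the round steel thumb button (16 mm across), on the -x side of the grip, 23 mm from the mast axis when out. Grip across button and opposite side (40 mm, 35.5 mm pressed) to squeeze it in.
- thumb_button (a joint): how far the button is pressed, m: 0 out, 0.0045 fully in (spring 1.5 N at the start, 4.2 N at the end). Pressed by more than 0.0035 it draws the locking pin and the mast slides.
- lamp_mast (a joint): how far the mast is pulled up, m: 0 down (pin locked), first stop 0.040 (the pin snaps in there only if the button is let out), second stop 0.080 = the end of travel, a plain stop without a pin: let go there, the mast is drawn back to the first stop by its weight and a return spring, together about 6 to 8 N, which you pull against all the way.
- board: wooden chopping board, 200 x 320 x 20 mm, fixed; origin under its centre
- salami_long: long salami lying on the board, 36 x 169 x 37 mm; leave alone; origin under its middle
- salami_short: short salami lying on the board, 37 x 121 x 36 mm; leave alone; origin under its middle
- price_block: small oak block with a card, 29 x 55 x 76 mm, behind the lamp foot; leave alone; origin under its middle
- thermometer: white probe thermometer lying in front of the lamp foot, 34 x 162 x 17 mm; leave alone; origin under its middle

How it is judged:
By the outcome, as a careful person would: the job done as asked, in the order asked, and still so for the second after the job is handed in, while the arm keeps its last pose, push and grip.
It also fails if it takes over 54 s, if anything falls off the work surface, if the arm or the gripper's body presses on something with over 40 N, if the wrist force passes 120 N, or if a joint passes its speed limit or range.

## Working session

There is one attempt and no reset: what is moved stays moved. The work goes in short steps, Python scripts to look and compute and a tool call to move; the robot and the scene stay as the last step left them, time stands still between calls to the robot, and variables do not carry over. Pictures are saved under pics/ and viewed, and the job is handed in when it is done.

Besides the shell and the picture viewer there is one more tool, called after "Call:" as name(argument=value, ...) on one line, values as JSON. arm_command: Moves the arm, as the interface text tells. Its arguments: {"type":"object","properties":{"series":{"type":"array","items":{"type":"object","properties":{"hand":{"type":"number"},"travel":{"type":"array","items":{"type":"number"}},"spin":{"type":"number"}}}},"grip_force":{"type":"number"}},"required":["series"]}

```bash
ls; mkdir -p pics; python3 - <<'E'
from cell import robot, viewer
import cv2,numpy as np
print(robot.get_obs(), robot.pinch_z)
for n in ("top","side"):
    im,d=viewer.snapshot(n); cv2.imwrite(f"pics/{n}0.png",im[:,:,::-1]); np.save(f"pics/{n}0.npy",d)
    print(n,viewer.calibration(n))
print(viewer.calibration("wrist"))
E
```

```text
pics
{'clock': 0.0, 'joints': array([ 1.08247596,  0.41794822, -0.01029803,  1.61420389,  0.00471558,
        1.11073102, -0.05299248]), 'joint_vel': array([-0.00100876, -0.00104315,  0.0024272 , -0.00092467, -0.00018076,
       -0.0011029 , -0.00091734]), 'effort': array([ 1.13604801e-03, -8.51245165e+01,  6.38560932e-01, -4.25995445e+01,
       -4.90682095e-02,  1.85745279e-02,  1.06277962e-04]), 'tool_pos': array([ 0.26993072, -0.56339185,  0.30202884]), 'tcp_rot': array([-3.14033024e+00,  1.09869763e-04,  4.46838706e-01]), 'ft_force': array([ 0.45694683, -0.23835289,  0.27328896]), 'torque': array([-0.0403097 ,  0.02386809, -0.02862692]), 'finger_gap': 0.09380519710859231} 0.0784
top {'intrinsics': array([[361.65737816,   0.        , 254.47381735],
       [  0.        , 361.65737816, 191.55419395],
       [  0.        ,   0.        ,   1.        ]]), 'T': array([[ 0.00742684, -0.99258733,  0.12130638,  0.4459823 ],
       [-0.99967577, -0.00441516,  0.02507695,  0.00861735],
       [-0.02435548, -0.12145329, -0.9922983 ,  0.97338443],
       [ 0.        ,  0.        ,  0.        
[... 269 characters left out ...]
.46112632,  0.50130868, -0.7321558 ,  0.64654387],
       [-0.01109702, -0.82831167, -0.56015769,  0.61513772],
       [ 0.        ,  0.        ,  0.        ,  1.        ]])}
{'intrinsics': array([[281.25566246,   0.        , 255.42107749],
       [  0.        , 281.25566246, 193.49296265],
       [  0.        ,   0.        ,   1.        ]]), 'T_tool_cam': array([[-6.33970598e-04, -9.57032799e-01, -2.89978998e-01,
         8.49253561e-02],
       [ 9.99999719e-01, -4.90443638e-04, -5.67626529e-04,
        -3.79571201e-05],
       [ 4.01018851e-04, -2.89979276e-01,  9.57032841e-01,
        -8.27335702e-02],
       [ 0.00000000e+00,  0.00000000e+00,  0.00000000e+00,
         1.00000000e+00]])}
```

View pics/top0.png

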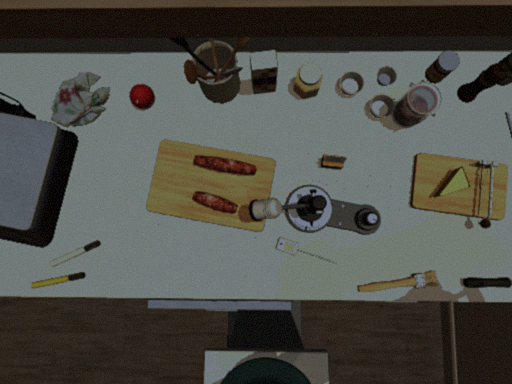

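View pics/side0.png

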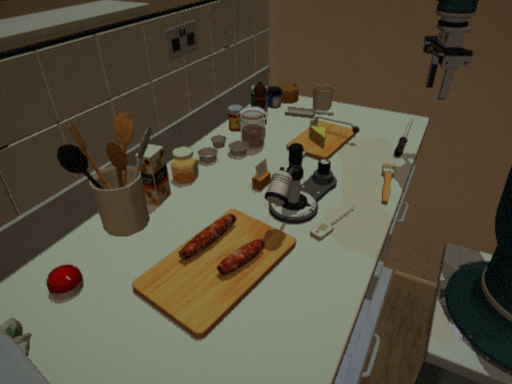

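```bash
python3 - <<'E'
import cv2,numpy as np
im=cv2.imread("pics/top0.png")
c=im[165:255,240:400]; cv2.imwrite("pics/top0c.png",cv2.convertScaleAbs(cv2.resize(c,None,fx=5,fy=5,interpolation=cv2.INTER_CUBIC),alpha=1.6))
im=cv2.imread("pics/side0.png")
c=im[130:230,250:370]; cv2.imwrite("pics/side0c.png",cv2.convertScaleAbs(cv2.resize(c,None,fx=5,fy=5,interpolation=cv2.INTER_CUBIC),alpha=1.6))
E
```

```text
(no output)
```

View pics/top0c.png

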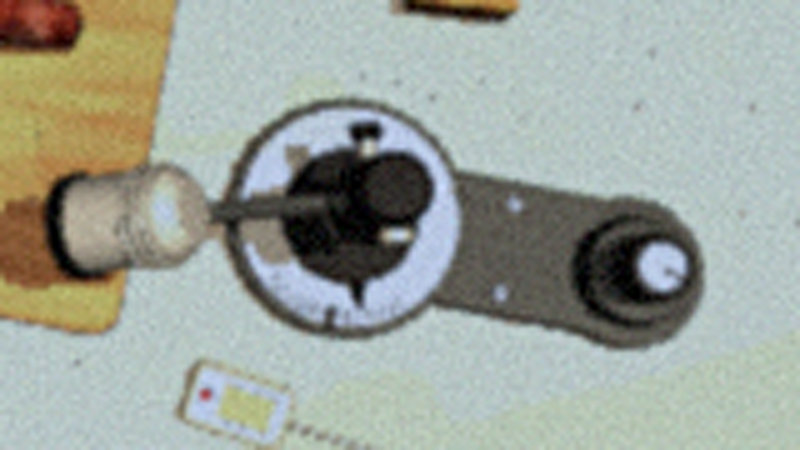

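View pics/side0c.png

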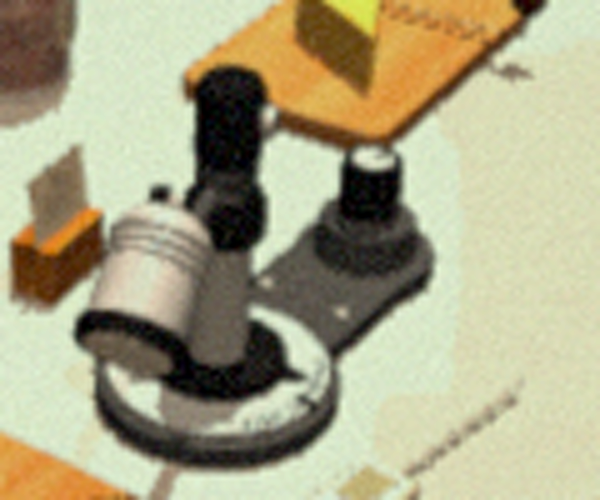

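```bash
cat > h.py <<'E'
import numpy as np,cv2
from cell import robot,viewer
def ray(cal,uv,T=None):
    K=cal["intrinsics"];T=cal["T"] if T is None else T
    d=np.linalg.inv(K)@np.array([uv[0],uv[1],1.]); return T[:3,3],T[:3,:3]@d
def onz(cal,uv,z,T=None):
    o,d=ray(cal,uv,T); return o+d*(z-o[2])/d[2]
def Twrist():
    from scipy.spatial.transform import Rotation as R
    o=robot.get_obs();T=np.eye(4);T[:3,:3]=R.from_euler('xyz',o["tcp_rot"]).as_matrix();T[:3,3]=o["tool_pos"]
    return T@viewer.calibration("wrist")["T_tool_cam"]
E
python3 - <<'E'
from h import *
cal=viewer.calibration("top")
f=lambda x,y:((x+.5)/5-.5+240,(y+.5)/5-.5+165)
im=cv2.imread("pics/top0.png").astype(int)
# foot plate outline incl. disc: non-green-white. use points on dark outline in crop
pts=[(228,222),(240,165),(275,123),(340,100),(410,117),(245,272),(290,322),(345,337),(400,325),(440,300)]
W=np.array([onz(cal,f(*p),0.016)[:2] for p in pts])
A=np.c_[2*W,np.ones(len(W))]; s=np.linalg.lstsq(A,(W**2).sum(1),rcond=None)[0]
print("centre",s[:2],"r",np.sqrt(s[2]+s[0]**2+s[1]**2)); c=s[:2]
for n,p,z in [("knobcap",(663,267),.074),("mark",(330,318),.021),("ptr",(360,308),.022),("griptop",(397,190),.187),("button",(397,235),.167),("screw1",(515,204),.016),("screw2",(501,292),.016)]:
    w=onz(cal,f(*p),z)[:2]; v=w-c; print(n,w,"d",np.hypot(*v),"ang",np.degrees(np.arctan2(v[1],v[0])))
cs=viewer.calibration("side")
g=lambda x,y:((x+.5)/5-.5+250,(y+.5)/5-.5+130)
for n,p,z in [("knobcap",(375,158),.074),("mark",(310,402),.021),("ptr",(303,375),.022),("griptop",(233,78),.187),("button",(268,118),.167)]:
    w=onz(cs,g(*p),z)[:2]; v=w-c; print("side",n,w,"d",np.hypot(*v),"ang",np.degrees(np.arctan2(v[1],v[0])))
E
```

```text
centre [ 0.51972841 -0.11255328] r 0.06311614536717598
knobcap [ 0.49156355 -0.25935005] d 0.14947424978334628 ang -100.860950718668
mark [ 0.46655961 -0.10163003] d 0.054279264572935304 ang 168.39042000024108
ptr [ 0.47184171 -0.11717727] d 0.04810942880994521 ang -174.48455860778253
griptop [ 0.51855228 -0.11198562] d 0.0013059565133157962 ang 154.23543814226386
button [ 0.50032232 -0.11476867] d 0.01953213181510646 ang -173.48733931929002
screw1 [ 0.52723638 -0.20014758] d 0.0879154777487406 ang -85.1009788234221
screw2 [ 0.48086977 -0.1918206 ] d 0.08827968012346782 ang -116.11513821259427
side knobcap [ 0.49101135 -0.26219695] d 0.1523741955762668 ang -100.86315959463387
side mark [ 0.46521179 -0.10402516] d 0.0551796168969089 ang 171.10918661942188
side ptr [ 0.47616275 -0.12258803] d 0.0447064041062473 ang -167.02894102714836
side griptop [ 0.51942527 -0.11410702] d 0.0015830369636805194 ang -101.03969198230725
side button [ 0.5027478 -0.1194873] d 0.01834180012206517 ang -157.78739226307974
```

Call:
arm_command(series=[{"hand": 1,"travel": [0.022,0.03,0],"spin": 0.06},{"hand": 1,"travel": [0.022,0.03,0],"spin": 0.06},{"hand": 1,"travel": [0.022,0.03,0],"spin": 0.06},{"hand": 1,"travel": [0.022,0.03,0],"spin": 0.06},{"hand": 1,"travel": [0.022,0.03,0],"spin": 0.06},{"hand": 1,"travel": [0.022,0.03,0],"spin": 0.06},{"hand": 1,"travel": [0.022,0.03,0],"spin": 0.06},{"hand": 1,"travel": [0.022,0.03,0],"spin": 0.06},{"hand": 1,"travel": [0.022,0.03,0],"spin": 0.06},{"hand": 1,"travel": [0.022,0.03,0],"spin": 0.06}], grip_force=40)

```text
clock: 0.93
tool_pos: [0.4907, -0.2619, 0.3026]
tcp_rot: [-3.141, 0.0, 1.05]
ft_force: [0.1, -0.8, -0.4]
finger_gap: 0.094
```

Call:
arm_command(series=[{"hand": 1,"travel": [0,0,0],"spin": 0},{"hand": 1,"travel": [0,0,0],"spin": 0},{"hand": 1,"travel": [0,0,0],"spin": 0}])

```text
clock: 1.18
tool_pos: [0.4897, -0.264, 0.3024]
tcp_rot: [-3.141, 0.0, 1.046]
ft_force: [-0.4, 0.0, -0.4]
finger_gap: 0.0939
```

```bash
python3 - <<'E'
from h import *
o=robot.get_obs();print(o["clock"],o["tool_pos"],o["tcp_rot"],o["joints"]);np.save("pics/w1T.npy",Twrist())
im,d=viewer.snapshot("wrist"); cv2.imwrite("pics/w1.png",cv2.convertScaleAbs(im[:,:,::-1],alpha=1.5))
im,d=viewer.snapshot("top"); cv2.imwrite("pics/top1.png",cv2.resize(im[140:280,200:440,::-1],None,fx=3,fy=3,interpolation=cv2.INTER_CUBIC))
E
```

```text
1.1833 [ 0.48972626 -0.26400241  0.30235732] [-3.14097799e+00  3.77083284e-04  1.04616403e+00] [ 0.66916137  0.30876849 -0.27986407  1.77956367  0.09632854  1.06718982
 -0.16938835]
```

View pics/w1.png

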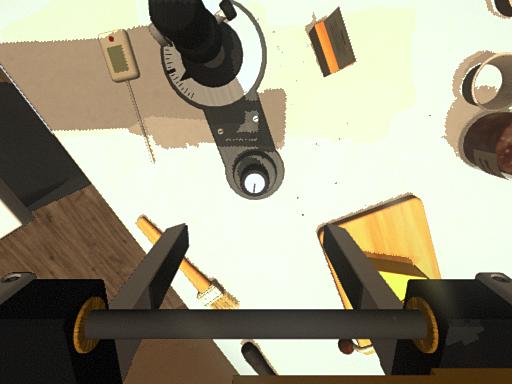

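View pics/top1.png

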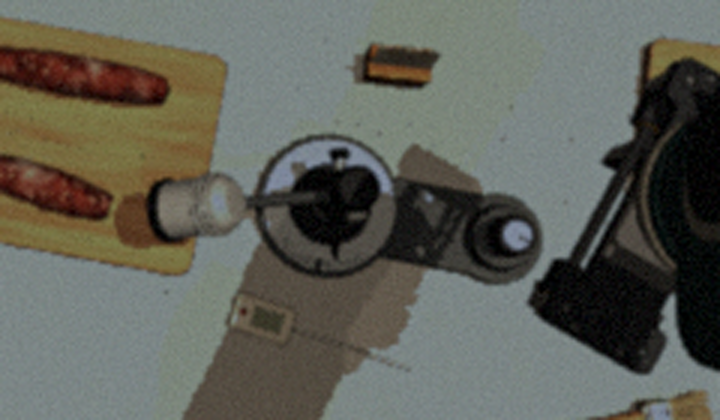

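```bash
python3 - <<'E'
from h import *
cal=viewer.calibration("wrist");T=np.load("pics/w1T.npy")
im=cv2.imread("pics/w1.png")
g=cv2.cvtColor(im,cv2.COLOR_BGR2GRAY)
m=(g[165:200,235:275]>200).astype(np.uint8);n,l,s,c=cv2.connectedComponentsWithStats(m);print(s,c+[235,165])
cv2.imwrite("pics/w1c.png",cv2.resize(im[0:210,130:300],None,fx=3,fy=2.8,interpolation=cv2.INTER_CUBIC))
for n_,p,z in [("knob",(255,182),.074)]:
    print(n_,onz(cal,p,z,T))
E
```

```text
[[   0    0   40   35 1026]
 [  10    9   20   19  284]
 [   0   28   14    7   47]
 [  26   28   14    7   43]] [[254.58869396 180.49902534]
 [254.36971831 182.57394366]
 [239.21276596 197.25531915]
 [269.95348837 197.34883721]]
knob [ 0.49120644 -0.25977532  0.074     ]
```

View pics/w1c.png

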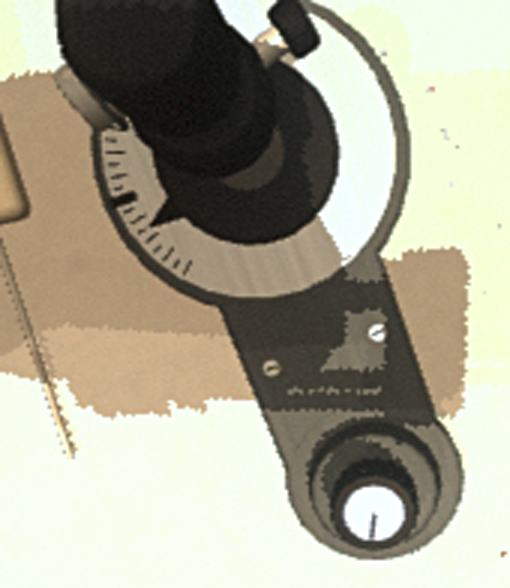

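```bash
python3 - <<'E'
from h import *
cal=viewer.calibration("wrist");T=np.load("pics/w1T.npy")
f=lambda x,y:(130+(x+.5)/3-.5,(y+.5)/2.8-.5)
k=onz(cal,(254.4,182.6),.074,T)[:2]
print(k)
pt=onz(cal,f(152,222),.022,T)[:2];mk=onz(cal,f(137,196),.022,T)[:2];mo=onz(cal,f(113,203),.022,T)[:2]
pts=[(97,180),(105,210),(125,242),(160,275),(220,303),(407,150),(398,100),(375,60),(340,22)]
W=np.array([onz(cal,f(*p),.016,T)[:2] for p in pts])
A=np.c_[2*W,np.ones(len(W))]; s=np.linalg.lstsq(A,(W**2).sum(1),rcond=None)[0]
c=s[:2];print("c",c,"r",np.sqrt(s[2]+c@c), "foot yaw",np.degrees(np.arctan2(*(k-c)[::-1]))+90, np.hypot(*(k-c)))
a=lambda p:(np.degrees(np.arctan2(*(p-c)[::-1]))%360,np.hypot(*(p-c)))
print("ptr",a(pt),"mk",a(mk),"mo",a(mo),"dist",np.hypot(*(pt-mk)))
E
```

```text
[ 0.49025842 -0.26004374]
c [ 0.51806462 -0.11240872] r 0.06232031256760064 foot yaw -10.666376329298174 0.15023076443974534
ptr (np.float64(184.2288834984122), np.float64(0.04740269173384105)) mk (np.float64(170.2671521547839), np.float64(0.047260851250327626)) mo (np.float64(169.4425400869389), np.float64(0.057391910982808755)) dist 0.011506066656350341
```

Call:
arm_command(series=[{"hand": 1,"travel": [0.001,0.004,-0.02],"spin": 0},{"hand": 1,"travel": [0,0,-0.03],"spin": 0},{"hand": 1,"travel": [0,0,-0.03],"spin": 0},{"hand": 1,"travel": [0,0,-0.03],"spin": 0},{"hand": 1,"travel": [0,0,-0.02],"spin": 0},{"hand": 1,"travel": [0,0,-0.02],"spin": 0},{"hand": 1,"travel": [0,0,-0.011],"spin": 0},{"hand": 1,"travel": [0,0,0],"spin": 0},{"hand": 1,"travel": [0,0,0],"spin": 0}])

```text
clock: 2.03
tool_pos: [0.4909, -0.2601, 0.1419]
tcp_rot: [-3.141, 0.0, 1.046]
ft_force: [0.7, 0.2, 0.7]
finger_gap: 0.094
```

Call:
arm_command(series=[{"hand": -1,"travel": [0,0,0],"spin": 0},{"hand": -1,"travel": [0,0,0],"spin": 0},{"hand": -1,"travel": [0,0,0],"spin": 0},{"hand": -1,"travel": [0,0,0],"spin": 0},{"hand": -1,"travel": [0,0,0],"spin": 0},{"hand": -1,"travel": [0,0,0],"spin": 0},{"hand": -1,"travel": [0,0,0],"spin": 0},{"hand": -1,"travel": [0,0,0],"spin": 0},{"hand": -1,"travel": [0,0,0],"spin": 0},{"hand": -1,"travel": [0,0,0],"spin": 0}], grip_force=40)

```text
clock: 2.87
tool_pos: [0.4908, -0.2595, 0.1415]
tcp_rot: [-3.141, 0.0, 1.047]
ft_force: [-0.1, -0.1, 6.8]
finger_gap: 0.0324
```

Call:
arm_command(series=[{"hand": -1,"travel": [0,0,0],"spin": -0.05},{"hand": -1,"travel": [0,0,0],"spin": -0.1},{"hand": -1,"travel": [0,0,0],"spin": -0.1},{"hand": -1,"travel": [0,0,0],"spin": -0.1},{"hand": -1,"travel": [0,0,0],"spin": -0.1},{"hand": -1,"travel": [0,0,0],"spin": -0.1},{"hand": -1,"travel": [0,0,0],"spin": -0.1},{"hand": -1,"travel": [0,0,0],"spin": -0.1},{"hand": -1,"travel": [0,0,0],"spin": -0.1},{"hand": -1,"travel": [0,0,0],"spin": -0.1}])

```text
clock: 3.7
tool_pos: [0.4911, -0.2601, 0.1417]
tcp_rot: [3.141, -0.0, 0.092]
ft_force: [0.4, -2.3, -2.7]
finger_gap: 0.0322
```

Call:
arm_command(series=[{"hand": -1,"travel": [0,0,0],"spin": -0.05},{"hand": -1,"travel": [0,0,0],"spin": 0},{"hand": -1,"travel": [0,0,0],"spin": 0},{"hand": -1,"travel": [0,0,0],"spin": 0}])

```text
clock: 4.03
tool_pos: [0.4911, -0.2601, 0.1417]
tcp_rot: [3.141, -0.0, 0.049]
ft_force: [1.2, -4.8, -2.2]
finger_gap: 0.0326
```

```bash
python3 - <<'E'
from h import *
o=robot.get_obs();print(o["clock"],o["tool_pos"],o["tcp_rot"],o["torque"]);np.save("pics/w2T.npy",Twrist())
im,d=viewer.snapshot("wrist"); cv2.imwrite("pics/w2.png",cv2.convertScaleAbs(im[:,:,::-1],alpha=1.5))
im,d=viewer.snapshot("top"); cv2.imwrite("pics/top2.png",im[:,:,::-1]);cv2.imwrite("pics/top2c.png",cv2.convertScaleAbs(cv2.resize(im[165:255,240:400,::-1],None,fx=5,fy=5,interpolation=cv2.INTER_CUBIC),alpha=1.6))
E
```

```text
4.0333 [ 0.49109771 -0.26009446  0.14167729] [ 3.14100465e+00 -3.16172678e-04  4.89112220e-02] [-1.1718147  -0.3046205  -0.14199049]
```

View pics/w2.png

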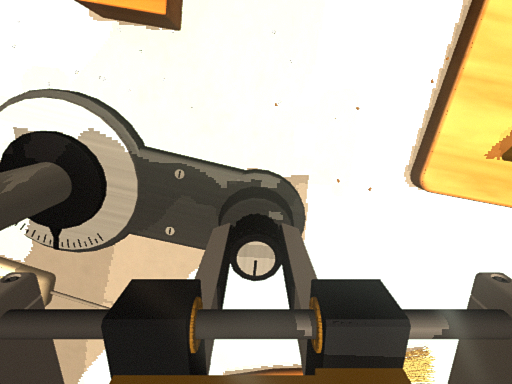

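View pics/top2c.png

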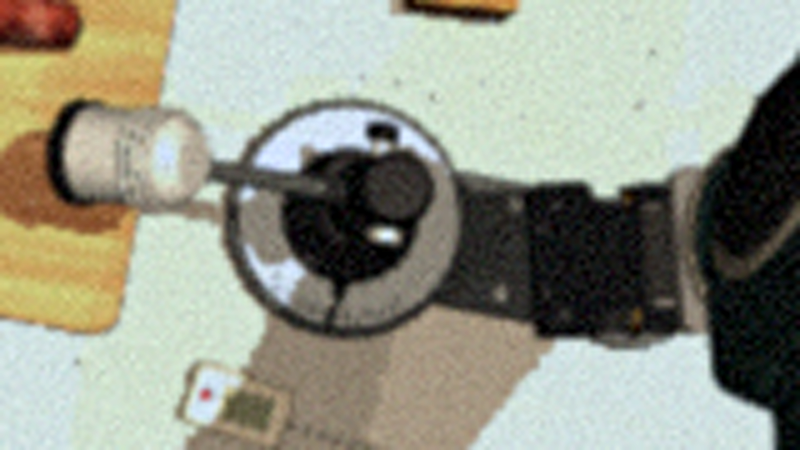

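Very close: in the wrist view the pointer at (57,235) meets the bold mark at (57,245). I zoom in to measure this.

```bash
python3 - <<'E'
import cv2
im=cv2.imread("pics/w2.png");cv2.imwrite("pics/w2c.png",cv2.resize(im[205:260,10:115],None,fx=7,fy=7,interpolation=cv2.INTER_CUBIC))
E
```

```text
(no output)
```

View pics/w2c.png

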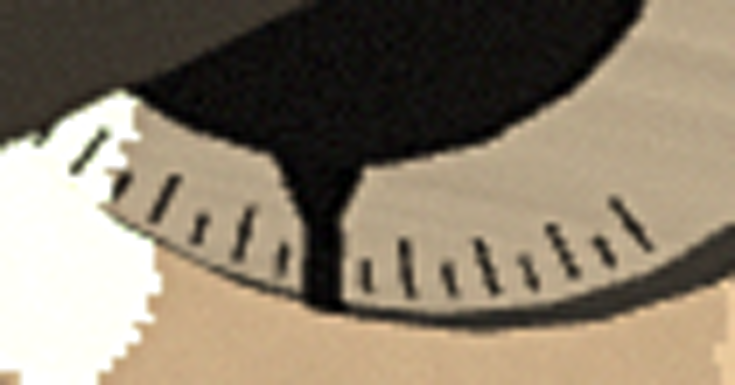

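Call:
arm_command(series=[{"hand": 1,"travel": [0,0,0],"spin": 0},{"hand": 1,"travel": [0,0,0],"spin": 0},{"hand": 1,"travel": [0,0,0],"spin": 0},{"hand": 1,"travel": [0,0,0],"spin": 0},{"hand": 1,"travel": [0,0,0],"spin": 0},{"hand": 1,"travel": [0,0,0],"spin": 0}])

```text
clock: 4.63
tool_pos: [0.4911, -0.2595, 0.1416]
tcp_rot: [-3.141, 0.0, 0.047]
ft_force: [0.1, -0.6, 0.2]
finger_gap: 0.0686
```

Call:
arm_command(series=[{"hand": 1,"travel": [0,0,0.02],"spin": 0},{"hand": 1,"travel": [0,0,0.03],"spin": 0},{"hand": 1,"travel": [0,0,0.03],"spin": 0.1},{"hand": 1,"travel": [0,0,0.03],"spin": 0.1},{"hand": 1,"travel": [0,0,0.03],"spin": 0.1},{"hand": 1,"travel": [0,0,0.03],"spin": 0.1},{"hand": 1,"travel": [0,0,0.03],"spin": 0.1},{"hand": 1,"travel": [0,0,0],"spin": 0.1},{"hand": 1,"travel": [0,0,0],"spin": 0.1},{"hand": 1,"travel": [0,0,0],"spin": 0.1}])

```text
clock: 5.47
tool_pos: [0.491, -0.2596, 0.3422]
tcp_rot: [3.141, -0.0, 0.852]
ft_force: [-0.5, -0.1, -0.6]
finger_gap: 0.0937
```

Call:
arm_command(series=[{"hand": 1,"travel": [0,0,0],"spin": 0.1},{"hand": 1,"travel": [0,0,0],"spin": 0.1},{"hand": 1,"travel": [0,0,0],"spin": 0.1},{"hand": 1,"travel": [0,0,0],"spin": 0.1},{"hand": 1,"travel": [0,0,0],"spin": 0.1},{"hand": 1,"travel": [0,0,0],"spin": 0.03},{"hand": 1,"travel": [0,0,0],"spin": 0},{"hand": 1,"travel": [0,0,0],"spin": 0}])

```text
clock: 6.13
tool_pos: [0.491, -0.2596, 0.3416]
tcp_rot: [-3.141, 0.0, 1.375]
ft_force: [0.5, -0.9, 0.1]
finger_gap: 0.0941
```

```bash
python3 - <<'E'
from h import *
o=robot.get_obs();print(o["clock"],o["tool_pos"],o["tcp_rot"],o["joints"]);np.save("pics/w3T.npy",Twrist())
im,d=viewer.snapshot("wrist"); im=cv2.convertScaleAbs(im[:,:,::-1],alpha=1.5);cv2.imwrite("pics/w3.png",im)
im,d=viewer.snapshot("top"); cv2.imwrite("pics/top3.png",im[:,:,::-1]);cv2.imwrite("pics/top3c.png",cv2.convertScaleAbs(cv2.resize(im[165:255,240:400,::-1],None,fx=5,fy=5,interpolation=cv2.INTER_CUBIC),alpha=1.6))
E
```

```text
6.1333 [ 0.49100263 -0.25963084  0.34162605] [-3.14148368e+00  2.73962236e-06  1.37529247e+00] [ 0.60810489  0.26544719 -0.21278628  1.73822907  0.06091472  1.14444043
  0.18183242]
```

View pics/w3.png

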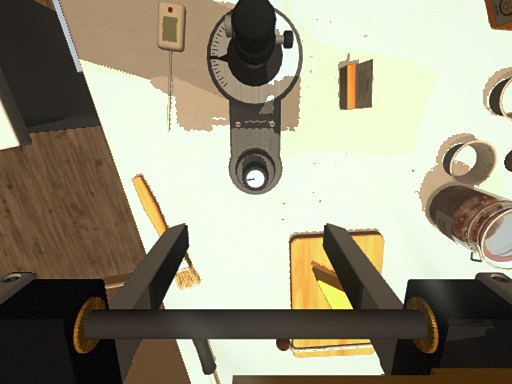

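View pics/top3c.png

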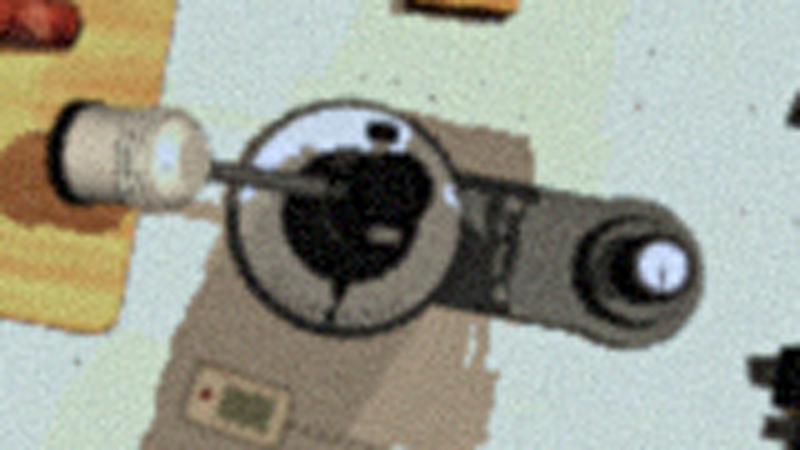

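Call:
arm_command(series=[{"hand": 1,"travel": [0.005,0.026,0],"spin": 0.005},{"hand": 1,"travel": [0.005,0.03,0],"spin": 0},{"hand": 1,"travel": [0.006,0.03,0],"spin": 0},{"hand": 1,"travel": [0.006,0.03,0],"spin": 0},{"hand": 1,"travel": [0.006,0.031,0],"spin": 0},{"hand": 1,"travel": [0,0,0],"spin": 0},{"hand": 1,"travel": [0,0,0],"spin": 0},{"hand": 1,"travel": [0,0,0],"spin": 0}])

```text
clock: 6.9
tool_pos: [0.519, -0.1132, 0.3416]
tcp_rot: [-3.141, 0.0, 1.381]
ft_force: [-0.1, -0.0, 0.0]
finger_gap: 0.0941
```

```bash
python3 - <<'E'
from h import *
o=robot.get_obs();print(o["clock"],o["tool_pos"],o["tcp_rot"]);T=Twrist();np.save("pics/w4T.npy",T)
im,d=viewer.snapshot("wrist"); im=cv2.convertScaleAbs(im[:,:,::-1],alpha=1.5);cv2.imwrite("pics/w4.png",im)
cv2.imwrite("pics/w4c.png",cv2.resize(im[110:260,170:340],None,fx=4,fy=4,interpolation=cv2.INTER_CUBIC))
cal=viewer.calibration("wrist")
# expected pixel of grip axis top
for z in (.187,.167):
    p=np.linalg.inv(T)@np.r_[o["tool_pos"][:2],z,1];q=cal["intrinsics"]@p[:3];print(q[:2]/q[2])
E
```

```text
6.9 [ 0.51895407 -0.11316539  0.34160195] [-3.14141285e+00  3.01078340e-04  1.38092734e+00]
[255.55245541 207.47551671]
[255.57590379 200.4767442 ]
```

View pics/w4c.png

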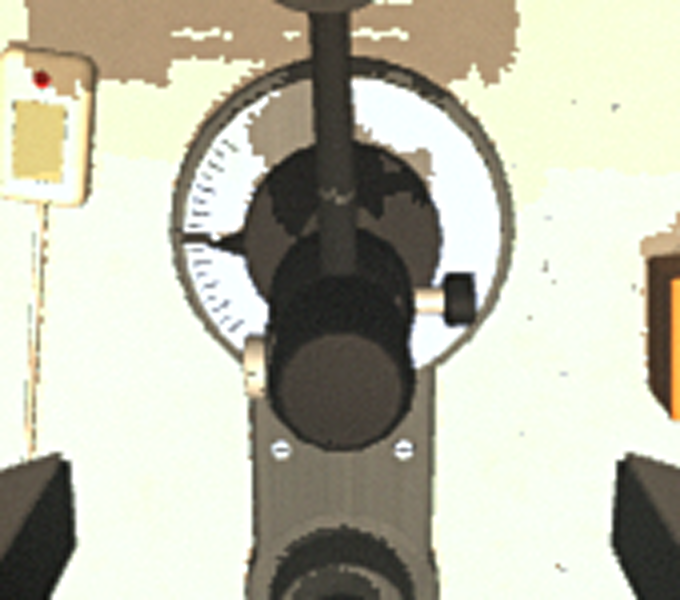

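View pics/w4.png

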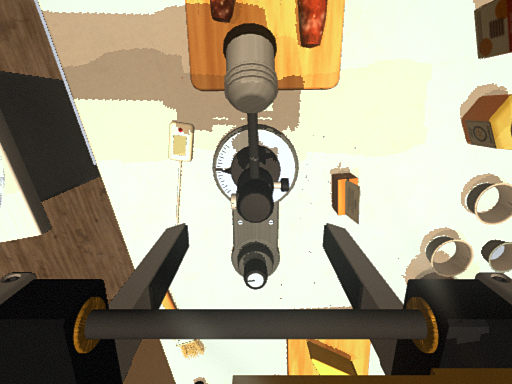

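Call:
arm_command(series=[{"hand": 1,"travel": [0,0,-0.02],"spin": 0},{"hand": 1,"travel": [0,0,-0.025],"spin": 0},{"hand": 1,"travel": [0,0,-0.025],"spin": 0},{"hand": 1,"travel": [0,0,-0.016],"spin": 0},{"hand": 1,"travel": [0,0,-0.01],"spin": 0},{"hand": 1,"travel": [0,0,0],"spin": 0},{"hand": 1,"travel": [0,0,0],"spin": 0}])

```text
clock: 7.53
tool_pos: [0.5191, -0.1133, 0.2459]
tcp_rot: [-3.141, 0.0, 1.381]
ft_force: [0.2, -0.4, 0.9]
finger_gap: 0.0938
```

Call:
arm_command(series=[{"hand": -1,"travel": [0,0,0],"spin": 0},{"hand": -1,"travel": [0,0,0],"spin": 0},{"hand": -1,"travel": [0,0,0],"spin": 0},{"hand": -1,"travel": [0,0,0],"spin": 0},{"hand": -1,"travel": [0,0,0],"spin": 0},{"hand": -1,"travel": [0,0,0],"spin": 0},{"hand": -1,"travel": [0,0,0],"spin": 0},{"hand": -1,"travel": [0,0,0],"spin": 0},{"hand": -1,"travel": [0,0,0],"spin": 0},{"hand": -1,"travel": [0,0,0],"spin": 0}], grip_force=45)

```text
clock: 8.37
tool_pos: [0.5187, -0.1125, 0.2456]
tcp_rot: [-3.141, 0.0, 1.382]
ft_force: [-3.5, 2.0, 2.9]
finger_gap: 0.0339
```

```bash
python3 - <<'E'
from h import *
o=robot.get_obs();print(o)
E
```

```text
{'clock': 8.3667, 'joints': array([ 0.40228318,  0.33072244, -0.29555822,  1.89558407,  0.11796915,
        0.93304   , -0.13756169]), 'joint_vel': array([ 2.23306844e-03, -9.75095901e-04, -6.75924049e-06,  1.01908065e-04,
        1.93966988e-04, -1.67759438e-03,  2.46639060e-04]), 'effort': array([ 2.99468609e-01, -6.85703659e+01, -3.13507117e+00, -3.85622406e+01,
        2.27109888e-01, -1.40289567e+00, -3.89038108e-02]), 'tool_pos': array([ 0.51873914, -0.11249951,  0.24561873]), 'tcp_rot': array([-3.14056145e+00,  4.54706678e-05,  1.38188789e+00]), 'ft_force': array([-3.48134015,  2.02899169,  2.9091124 ]), 'torque': array([0.34505559, 1.20932857, 0.07400181]), 'finger_gap': 0.033891183345603294}
```

Call:
arm_command(series=[{"hand": -1,"travel": [0,0,0.003],"spin": 0},{"hand": -1,"travel": [0,0,0.004],"spin": 0},{"hand": -1,"travel": [0,0,0.004],"spin": 0},{"hand": -1,"travel": [0,0,0.004],"spin": 0},{"hand": -1,"travel": [0,0,0.005],"spin": 0}])

```text
clock: 8.78
tool_pos: [0.5187, -0.1125, 0.2657]
tcp_rot: [-3.14, -0.0, 1.382]
ft_force: [-2.9, 2.0, -8.1]
finger_gap: 0.0336
```

```bash
python3 - <<'E'
from h import *
im,d=viewer.snapshot("side"); cv2.imwrite("pics/side5c.png",cv2.convertScaleAbs(cv2.resize(im[80:230,240:390,::-1],None,fx=4,fy=4,interpolation=cv2.INTER_CUBIC),alpha=1.6))
E
```

```text
(no output)
```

View pics/side5c.png

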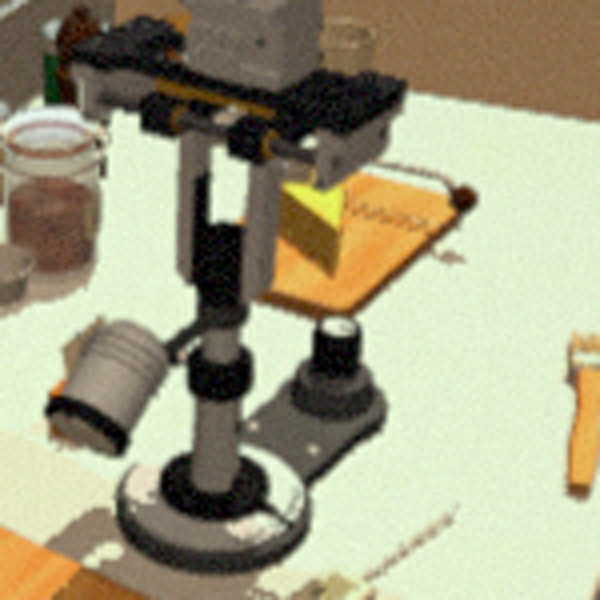

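The mast is rising at the expected pull (-8 N), so I carry on to the top.

Call:
arm_command(series=[{"hand": -1,"travel": [0,0,0.006],"spin": 0},{"hand": -1,"travel": [0,0,0.006],"spin": 0},{"hand": -1,"travel": [0,0,0.006],"spin": 0},{"hand": -1,"travel": [0,0,0.006],"spin": 0},{"hand": -1,"travel": [0,0,0.006],"spin": 0},{"hand": -1,"travel": [0,0,0.006],"spin": 0},{"hand": -1,"travel": [0,0,0.006],"spin": 0},{"hand": -1,"travel": [0,0,0.006],"spin": 0},{"hand": -1,"travel": [0,0,0.004],"spin": 0},{"hand": -1,"travel": [0,0,0.004],"spin": 0}])

```text
clock: 9.67
tool_pos: [0.5188, -0.1125, 0.3222]
tcp_rot: [-3.141, 0.0, 1.382]
ft_force: [-4.7, 2.4, -8.1]
finger_gap: 0.0339
```

Call:
arm_command(series=[{"hand": -1,"travel": [0,0,0.002],"spin": 0},{"hand": -1,"travel": [0,0,0.002],"spin": 0},{"hand": -1,"travel": [0,0,0],"spin": 0}])

```text
clock: 9.92
tool_pos: [0.5188, -0.1126, 0.3258]
tcp_rot: [-3.141, 0.0, 1.382]
ft_force: [-4.8, 2.2, -8.0]
finger_gap: 0.0334
```

Call:
arm_command(series=[{"hand": -1,"travel": [0,0,0.001],"spin": 0},{"hand": -1,"travel": [0,0,0],"spin": 0},{"hand": -1,"travel": [0,0,0],"spin": 0}])

```text
clock: 10.17
tool_pos: [0.5187, -0.1126, 0.326]
tcp_rot: [-3.14, -0.0, 1.382]
ft_force: [-1.9, 1.8, -22.8]
finger_gap: 0.034
```

Call:
arm_command(series=[{"hand": -1,"travel": [0,0,0],"spin": 0},{"hand": -1,"travel": [0,0,0],"spin": 0},{"hand": -1,"travel": [0,0,0],"spin": 0},{"hand": -1,"travel": [0,0,0],"spin": 0},{"hand": -1,"travel": [0,0,0],"spin": 0},{"hand": -1,"travel": [0,0,0],"spin": 0}])

```text
clock: 10.67
tool_pos: [0.5187, -0.1125, 0.326]
tcp_rot: [-3.14, -0.0, 1.382]
ft_force: [-2.4, 2.2, -26.1]
finger_gap: 0.0335
```

```bash
python3 - <<'E'
from h import *
im,d=viewer.snapshot("side"); a=cv2.convertScaleAbs(cv2.resize(im[60:230,250:350,::-1],None,fx=3.5,fy=3.5,interpolation=cv2.INTER_CUBIC),alpha=1.6)
cv2.imwrite("pics/side6.png",im[:,:,::-1])
im2,d=viewer.snapshot("top");cv2.imwrite("pics/top6.png",im2[:,:,::-1])
b=cv2.resize(im2[150:270,230:330,::-1],(350,420),interpolation=cv2.INTER_CUBIC)
c=np.zeros((a.shape[0],a.shape[1]+350,3),np.uint8);c[:,:a.shape[1]]=a;c[:420,a.shape[1]:]=cv2.convertScaleAbs(b,alpha=1.6)
cv2.imwrite("pics/both6.png",c)
im,d=viewer.snapshot("wrist");cv2.imwrite("pics/w6.png",cv2.convertScaleAbs(im[:,:,::-1],alpha=1.5))
E
```

```text
(no output)
```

View pics/both6.png

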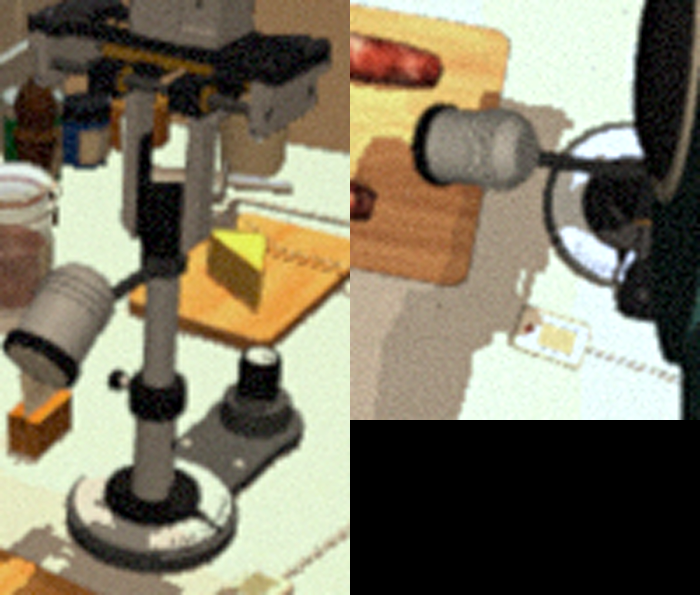

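View pics/w6.png

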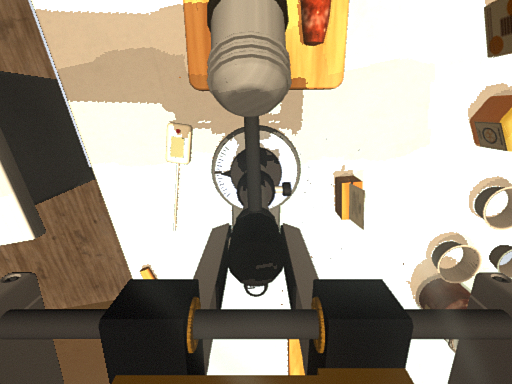

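Call:
arm_command(series=[{"hand": -1,"travel": [0,0,-0.0003],"spin": 0},{"hand": -1,"travel": [0,0,0],"spin": 0},{"hand": -1,"travel": [0,0,0],"spin": 0},{"hand": -1,"travel": [0,0,0],"spin": 0},{"hand": -1,"travel": [0,0,0],"spin": 0},{"hand": -1,"travel": [0,0,0],"spin": 0},{"hand": -1,"travel": [0,0,0],"spin": 0},{"hand": -1,"travel": [0,0,0],"spin": 0}])

```text
clock: 11.48
tool_pos: [0.5188, -0.1126, 0.326]
tcp_rot: [-3.141, 0.0, 1.382]
ft_force: [-2.5, 2.6, -24.6]
finger_gap: 0.0338
```

```bash
python3 - <<'E'
import cv2
im=cv2.imread("pics/w6.png");cv2.imwrite("pics/w6c.png",cv2.resize(im[115:225,195:315],None,fx=5,fy=5,interpolation=cv2.INTER_CUBIC))
E
```

```text
(no output)
```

View pics/w6c.png

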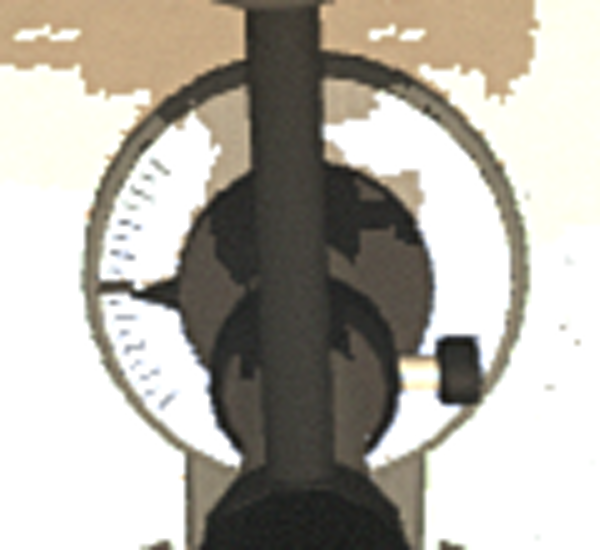

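```bash
python3 - <<'E'
from h import *
o=robot.get_obs();print(o["clock"],o["tool_pos"],o["ft_force"],o["finger_gap"])
print(robot.close_job())
E
```

```text
11.4833 [ 0.51878748 -0.11258658  0.32601304] [ -2.52143043   2.6455634  -24.59388951] 0.03378764099604801
the job is handed in; nothing more can be done
None
```

The spotlight is aimed on the bold mark and the arm is holding the mast at the second stop, ready for you to tighten the clamp collar. I handed the job in at 11.5 s.

- **Aim:** I turned the knob about 57° clockwise and let it go. The wrist camera showed the pointer straight on the bold mark. In the last picture, with the mast up, the tip was about 1 mm off the mark, within the 3 mm allowed.
- **Mast:** I gripped across the thumb button and pulled straight up 80 mm. The pull stayed at about 8 N all the way up, then jumped when the mast met the second stop. The arm now pulls up with about 25 N, and the height was steady over the last 1.3 s before hand-in.
- **Button:** The finger gap reads 33.8 mm, a little under the 35.5 mm expected with the button pressed. The knob also read slightly small, so I put this down to the gap reading. The mast sliding shows the pin was drawn.
- **Other things:** The arm went near nothing but the knob and the grip. In the last pictures the other things look where they were, but I only compared them by eye and the gripper hid part of the top view.

No check failed. Before the turn, the top and wrist pictures disagreed by about 2° on the pointer's start angle, and checking the pointer after the turn settled it.

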